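# Close the double-lidded camp pot and lift off its outer lid

### The arm

A 6-joint arm with a two-finger parallel gripper is mounted at the origin on the work surface. World frame = base frame: x ahead of the robot, y to its left, z up, the work surface at z = 0. Lengths are in m, angles in rad, forces in N, time in s.
With the tool pointing down it reaches from about 0.275 to 1 m from the base axis. Payload 8.4 kg.
Tool frame: the origin (TCP) lies midway between the tips of the shut fingers; the grasp point (between the pads) lies 19 mm behind it; z points along the fingers, y is the direction in which the jaws open and shut (so a half turn about z gives the same grasp; the last joint's range is limited). The gripper opens to 85 mm and grips with 20 to 120 N. Pads are 22 mm wide; open, the fingers measure 114 mm over their backs; the gripper's body (76 mm by 85 mm) begins 54 mm behind the grasp point. The pads swing forward as they close: fully open they stand 13 mm farther back than shut.
Start: joints at [1.203, 0.353, 1.633, -0, 1.155, -0.002], TCP at [0.224, 0.584, 0.231] pointing down, gripper open.
Joint ranges: [-2.63, 2.63], [-0.92, 2.1], [0.06, 2.66], [-1.3, 4.44], [0, 2.69], [-3.02, 3.02]. Speed limits (rad/s): [2.22, 2.22, 2.79, 3.14, 3.14, 3.14].

### API

Orientations are given as a rotation vector (axis times angle).
In Python, from station import ctrl, camera, get_calibration, ticket gives the robot as it stands.
- The arm moves only by the tool send_rows, never from a script. Its argument "commands" is a list of rows, each an object of numbers: "claw": the closure in counts, from 0 (fully open) to 255 (shut); "tx", "ty", "tz": the shift along the tool's x, y, z in mm; "wx", "wy", "wz": the turn, a rotation vector about the tool's x, y, z in rad. A call has 1 to 20 rows; each row shifts and turns the commanded pose from where the row before left it, along the tool's axes as they then stand; what a row does not reach is not made up. A row lasts 1/12 s, in which the tool goes at most 41.7 mm and 7.16 degrees, less where a joint would pass 70% of its speed; a pose out of reach is approached as far as the arm can. A call with a gripper value outside its range is refused whole. The fingers move at their own pace and stop on an object; "force" is the grip in N (left out, the last holds). Time passes only in rows, so rows that do not move let the fingers close. It gives the time, the measured TCP pose, the force and the opening at its end, in the units of the state.
- ctrl.state(): the state, without advancing time (a new reading comes with each control period).
- camera(name): name is "scene" or "top"; returns the picture (384x512x3 uint8, red, green, blue); there is no depth.
- get_calibration(name): a dict with "fx", "fy", "cx", "cy" (pixels), "cam_to_world" (4x4, takes a point from camera to world coordinates). Camera axes: x right, y down, z forward; pixel columns grow to the right and rows downward; lengths in m; the calibration is good to about 2 mm. A picture is of the moment at which its call begins. get_calibration takes no time and is no camera call.
- ticket.hand_in(): hands the job in, once; it reports no verdict.
The state is a dict: "time": time; "joint_pos": joint angles; "qvel": joint speeds; "joint_torque": joint torques, N m; "tcp_pos": TCP position; "orientation": TCP orientation; "wrist_force": force on the tool from outside, world axes, zero at the start; "ft_torque": the same for the moment, N m; "finger_gap": finger opening in m.
Only numpy, scipy, OpenCV 4.12 (cv2) and the standard library are available. Lean on these libraries where they do the work, as an engineer would, in place of code of your own. Each camera call takes 0.05 s, during which the arm holds its last target. There are 200 camera calls.

### The job

Take the bamboo board out of the camp pot and stand it upright, fully down in any free slot of the wooden rack. Then pick up the nested double lid by the black knob, lower both lids together onto the pot until the inner lid is seated in its mouth, and let go only then. Finally take the outer lid alone by its orange collar, lift it level about 10 cm straight up, leaving the inner lid seated and undisturbed, and finish while still holding the outer lid up there over the pot; leave everything else on the table where it is.

Things in the scene. Friction and masses are not known exactly. Their poses are not given: they have to be found in the camera images.
- pot_mouth (a point): Centre of the mouth of the fixed grey metal pot, at rim level, 105 mm above the table; z up. Outer diameter 112, inner 104 mm. Two small wire ears reach 77 mm from its axis along its +y and -y, 78 mm above the table. Inside, steel guides ending 21 mm below the rim hold the board upright with 1.5 mm play at each face.
- board_center (a point): Centre of the bamboo board, 8 x 70 x 150 mm (its x, y, z: x through the thickness, z up along its length), dark band near the top, 80 g. It starts standing on its short end in the pot, its lower end 24 mm above the table, so 69 mm of it stands out of the mouth.
- rack_floor (a point): Centre of the slot floors of the fixed pale wooden rack (140 x 100, 45 mm tall), 8 mm above the table; z up. Five slots run along the rack's y axis, centred at x = -48, -24, 0, 24, 48 mm from here, each 13 mm wide, 37 deep, 90 long, open at both ends, mouths rounded. Those at -48 and -24 hold short plates; 0, 24, 48 are free.
- knob (a point): Middle of the exposed part of the inner lid's upright black-topped knob, on the lid's axis; z up. The knob is a plain round rod of diameter 16 mm that stands 32 mm out of the orange collar, 16 mm above and 16 below this point. Lifting it lifts both lids. At the start this point is 64 mm above the table; seated in the pot it is 52 mm above the rim.
- collar (a point): Mid-height of the outer lid's orange collar, on the lid's axis; z up. The collar is an upright tube, outer diameter 36, inner 25 mm, with the inner lid's knob passing freely through it (nested, this point is 31.5 mm below the knob's point). Its top is 15.5 mm above this point, the top face of the lid plate around it 12 mm below.
- cup_a: Small grey metal cup, 62 mm wide, 48 mm tall, a bystander; origin at its underside.
- cup_b: Small grey metal cup, 62 mm wide, 48 mm tall, a bystander; origin at its underside.
- mug: Grey metal mug, 84 mm wide, 100 mm tall, with a handle, a bystander; origin at its underside.
- phone: Black phone lying flat, 75 x 155 x 9 mm, a bystander; origin at its underside.
- radio: Black handheld radio lying flat, 110 x 56 x 34 mm with a stub aerial, a bystander; origin at its underside.
- plate_a: Steel plate 6 x 74 x 70 mm standing in the rack slot at -48 mm, a bystander; origin at its lower edge.
- plate_b: Orange plate 6 x 74 x 78 mm standing in the rack slot at -24 mm, a bystander; origin at its lower edge.
- board: The bamboo board as a body; origin at the centre of its lower end (75 mm below its centre).
- inner_lid: The silvery inner lid, 200 g; origin at the centre of its underside, 60 mm below the knob's point. Plug of diameter 97 mm with a tapered foot, 8 mm deep; above it a flange of diameter 111, 5 mm thick, that rests on the pot's rim. It starts on a round cork mat 4 mm thick, with the outer lid lying on its flange.
- outer_lid: The dark grey outer lid, 120 g; origin at the centre of its plate's underside, 15.5 mm below the collar's point. Plate of diameter 123, 3.5 mm thick, a low skirt reaching 4 mm below it around the inner lid's flange, 3 mm clear. It lies loose on the inner lid, held by its weight only.
- pot: The pot with its stand as a body; origin on the table under its axis.
There are look-alikes about, which are no part of the job. What is shaped like the outer_lid but turquoise is not meant. Of the things shaped like the board, the wooden one is meant.

How it is judged:
On the way, in this order (a step that is already met when the one before it is completed fails the run):
1. the board stands upright, fully down in a slot of the rack, let go (z of board_center in the frame of rack_floor between 0.06 and 0.083 m and x of board_center in the frame of rack_floor between -0.062 and 0.062 m and y of board_center in the frame of rack_floor between -0.035 and 0.035 m and angle between board_center's own z axis and vertical below 0.25 rad and contact force between board and the fingers below 0.1 N), for 0.2 s.
2. the fingers hold the knob while the inner lid's plug is in the pot's mouth, the outer lid nested on it (lowered, not dropped) (z of knob in the frame of pot_mouth below 0.058 m and horizontal distance between knob and pot_mouth below 0.008 m and contact force between inner_lid and the fingers above 0.5 N and z of collar in the frame of knob below -0.027 m and horizontal distance between collar and knob below 0.008 m), for 0.05 s.
3. both lids seated on the pot and let go (z of knob in the frame of pot_mouth between 0.048 and 0.0555 m and horizontal distance between knob and pot_mouth below 0.008 m and angle between knob's own z axis and vertical below 0.06 rad and z of collar in the frame of knob below -0.027 m and horizontal distance between collar and knob below 0.008 m and contact force between inner_lid and the fingers below 0.1 N), for 0.1 s.
At the end, for the whole second after the job is handed in: Board upright (0.25 rad) and fully down in a rack slot, let go. Inner lid seated on the pot (3.5 mm height, 8 mm off axis, 0.06 rad), untouched. Outer lid held by the fingers alone, 75 to 200 mm above its nested place, within 30 mm of the pot axis, level to 0.2 rad, still (all of step 1 and z of knob in the frame of pot_mouth between 0.048 and 0.0555 m and horizontal distance between knob and pot_mouth below 0.008 m and angle between knob's own z axis and vertical below 0.06 rad and z of collar in the frame of knob between 0.043 and 0.17 m and horizontal distance between collar and pot_mouth below 0.03 m and angle between collar's own z axis and vertical below 0.2 rad and contact force between outer_lid and the fingers above 0.5 N and contact force between outer_lid and inner_lid below 0.1 N and contact force between outer_lid and pot below 0.1 N and contact force between inner_lid and the fingers below 0.1 N and linear speed of outer_lid below 0.03 m/s and linear speed of each of inner_lid, board below 0.02 m/s); the arm keeps its last pose, push and grip.
It fails at once if the outer lid is lifted more than 10 mm off the inner lid while the inner lid is not seated on the pot (z of collar in the frame of knob above -0.0215 m and not (z of knob in the frame of pot_mouth between 0.048 and 0.0555 m and horizontal distance between knob and pot_mouth below 0.008 m and angle between knob's own z axis and vertical below 0.06 rad)).
It fails at once if the lids are tipped more than 0.35 rad (angle between any of knob, collar's own z axis and vertical above 0.35 rad).
It fails at once if a bystander is moved more than 25 mm (distance of any of cup_a, cup_b, mug, phone, radio, plate_a, plate_b from where it was at the start of the episode above 0.025 m).
It also fails if it takes over 58 s, if anything falls off the work surface, if the arm or the gripper's body presses on something with over 40 N, if the wrist force passes 120 N, or if a joint passes its speed limit or range.

## Working session

There is one attempt and no reset: what is moved stays moved. The work goes in short steps, Python scripts to look and compute and a tool call to move; the robot and the scene stay as the last step left them, time stands still between calls to the robot, and variables do not carry over. Pictures are saved under pics/ and viewed, about 8 in all and at most 12, crops included, and the job is handed in when it is done.

Besides the shell and the picture viewer there is one more tool, called by a JSON object that holds its "op" and its "data". send_rows: Moves the arm, as the interface text tells. Its arguments: {"type":"object","properties":{"commands":{"type":"array"},"force":{"type":"number"}},"required":["commands"]}

```bash
mkdir -p pics; ls; python3 - <<'E'
from station import ctrl,camera,get_calibration
import cv2,numpy as np
for n in("scene","top"):
    im=camera(n); cv2.imwrite(f"pics/{n}0.png",im[:,:,::-1]); c=get_calibration(n); print(n,c["fx"],c["fy"],c["cx"],c["cy"]); print(np.round(c["cam_to_world"],4))
s=ctrl.state(); print(s)
E
```

```text
pics
scene 371.9540541443034 371.9540541443034 250.59391710289674 193.58351370210713
[[ 0.1647  0.8423 -0.5132  1.1077]
 [ 0.9863 -0.1435  0.0809 -0.0845]
 [-0.0055 -0.5195 -0.8545  0.9959]
 [ 0.      0.      0.      1.    ]]
top 429.84077115122113 429.84077115122113 257.87340063142864 196.64325043520026
[[ 0.0126 -0.9854  0.1697  0.3371]
 [-0.9997 -0.0163 -0.0203  0.0158]
 [ 0.0228 -0.1694 -0.9853  1.4727]
 [ 0.      0.      0.      1.    ]]
{'time': 0.1, 'joint_pos': array([ 1.20257227e+00,  3.53582872e-01,  1.63404046e+00,  2.00692746e-06,
        1.15519283e+00, -2.39352617e-03]), 'qvel': array([ 8.04819258e-05, -4.09384739e-04, -3.94287367e-03, -2.78452875e-03,
       -4.94263456e-04, -2.42658632e-03]), 'joint_torque': array([ 3.50988648e-04, -6.06353045e+01, -3.42823434e+01,  5.51314702e-05,
        4.04026592e-03, -3.11231395e-05]), 'tcp_pos': array([0.22342482, 0.58325754, 0.23064252]), 'orientation': array([-5.71406012e-01, -3.08895909e+00,  1.88831915e-03]), 'wrist_force': array([-0.39325112, -0.5131399 ,  0.03378776]), 'ft_torque': array([ 0.00238274, -0.01010274,  0.04831967]), 'finger_gap': 0.08545371834593754}
```

View pics/scene0.png

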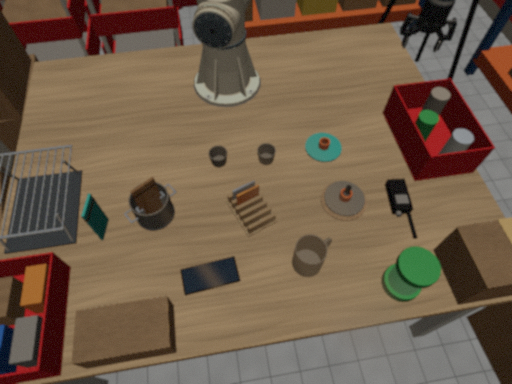

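View pics/top0.png

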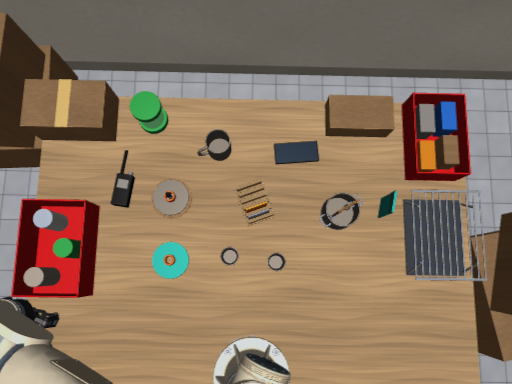

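Candidates: the wooden board is in the pot at scene (150,195)/top (345,208), and the teal board at scene (95,215)/top (388,204) is the look-alike. The dark lid is at scene (344,198)/top (171,198), and the turquoise lid at scene (323,147)/top (170,260) is the look-alike. I'll confirm this in one enlarged mosaic.

```bash
python3 - <<'E'
import cv2,numpy as np
R=[]
for n,cs in (("scene",[(152,200),(252,206),(344,198)]),("top",[(342,210),(255,204),(171,199)])):
    im=cv2.imread(f"pics/{n}0.png")
    R.append(np.hstack([cv2.resize(im[y-26:y+26,x-26:x+26],(260,260),interpolation=cv2.INTER_CUBIC) for x,y in cs]))
cv2.imwrite("pics/mos.png",np.vstack(R))
E
```

```text
(no output)
```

View pics/mos.png

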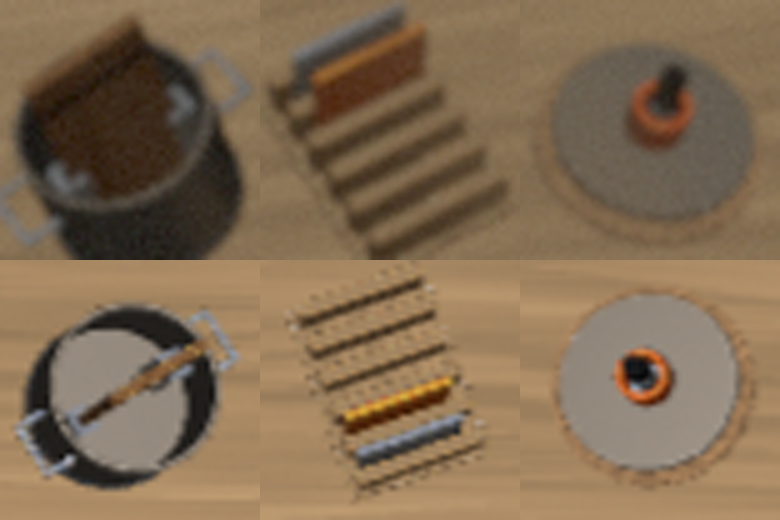

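```bash
cat > h.py <<'E'
import cv2,numpy as np
from station import ctrl,camera,get_calibration
C={n:get_calibration(n) for n in("scene","top")}
def ray(n,uv,z):
    c=C[n];T=np.array(c["cam_to_world"]);d=T[:3,:3]@[(uv[0]-c["cx"])/c["fx"],(uv[1]-c["cy"])/c["fy"],1]
    return (T[:3,3]+d*(z-T[2,3])/d[2])
def proj(n,p):
    c=C[n];T=np.array(c["cam_to_world"]);q=T[:3,:3].T@(np.array(p)-T[:3,3])
    return np.array([c["fx"]*q[0]/q[2]+c["cx"],c["fy"]*q[1]/q[2]+c["cy"]])
def rect(n,im,ctr,z,half=.085,N=260):
    # plane z seen from above: right=-y, up=+x
    d=np.linspace(half,-half,N);X,Y=np.meshgrid(ctr[0]+d,ctr[1]+d,indexing="ij")
    P=np.array([[proj(n,(x,y,z)) for x,y in zip(a,b)] for a,b in zip(X,Y)],np.float32)
    o=cv2.remap(im,P[...,0],P[...,1],cv2.INTER_CUBIC)
    for k in np.arange(-.08,.081,.02):
        i=int((half-k)/(2*half)*(N-1)); L=8 if abs(k)>1e-6 else 16
        o[i,:L]=o[i,-L:]=o[:L,i]=o[-L:,i]=(0,0,255)
    return o
E
python3 - <<'E'
from h import *
A=[("pot",(340,211),.105),("rack",(255,204),.045),("lid",(171,198),.0205)]
cs=[np.round(ray("top",u,z)[:2],2) for _,u,z in A]; print(cs)
R=[]
for n in("scene","top"):
    im=cv2.imread(f"pics/{n}0.png"); R.append(np.hstack([rect(n,im,c,z) for c,(_,_,z) in zip(cs,A)]))
cv2.imwrite("pics/rect.png",np.vstack(R))
E
```

```text
[array([ 0.53, -0.28]), array([ 0.56, -0.  ]), array([0.58, 0.28])]
```

View pics/rect.png

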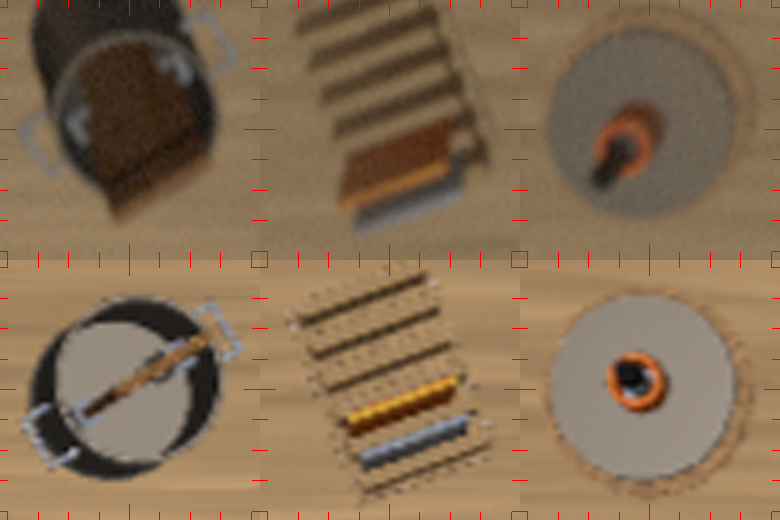

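```bash
python3 - <<'E'
from h import *
print(ray("scene",(142.8,187.6),.174),ray("top",(345,208.4),.174))
R=[]
for n in("scene","top"):
    im=cv2.imread(f"pics/{n}0.png"); 
    R.append(np.hstack([rect(n,im,(.535,-.283),.174,.06,390),rect(n,im,(.535,-.283),.105,.08,390)]))
cv2.imwrite("pics/rect2.png",np.vstack(R)[:, :])
E
```

```text
[ 0.54870934 -0.28167564  0.174     ] [ 0.52868022 -0.27862606  0.174     ]Traceback (most recent call last):
  File "<stdin>", line 6, in <module>
  File "h.py", line 17, in rect
    o[i,:L]=o[i,-L:]=o[:L,i]=o[-L:,i]=(0,0,255)
    ~^^^^^^
IndexError: index 453 is out of bounds for axis 0 with size 390
```

```bash
sed -i 's/    for k in np.arange(-.08,.081,.02):/    for k in [k for k in np.arange(-.08,.081,.02) if abs(k)<half-.001]:/' h.py; python3 - <<'E'
from h import *
R=[]
for n in("scene","top"):
    im=cv2.imread(f"pics/{n}0.png"); 
    R.append(np.hstack([rect(n,im,(.535,-.283),.174,.06,300),rect(n,im,(.535,-.283),.105,.08,400)[50:350] if 0 else cv2.resize(rect(n,im,(.535,-.283),.105,.08,300),(300,300))]))
cv2.imwrite("pics/rect2.png",np.vstack(R))
E
```

```text
(no output)
```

View pics/rect2.png

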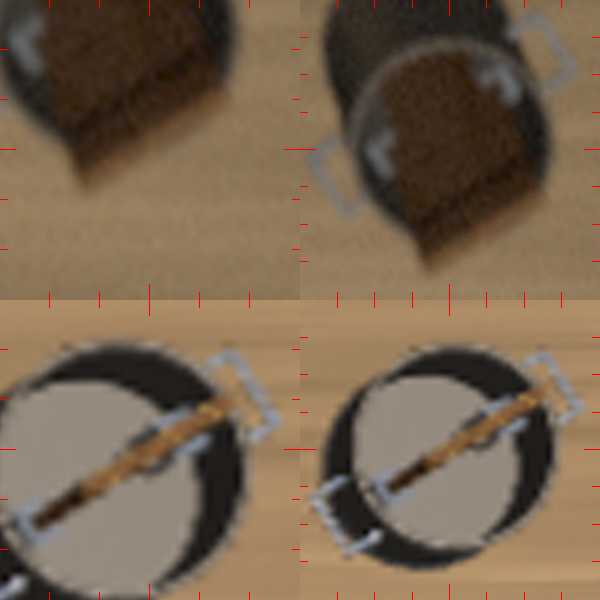

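The wooden board is confirmed in the pot, and the dark lid is the one with the orange collar and black knob. The board's thickness axis is heading about 31°, the rack's x axis about 20°, and the pot is at about (0.536, -0.283). The two views differ by about 5 mm, so I'll calibrate them against the gripped board. First I turn the tool.

{"op": "send_rows", "data": {"commands": [{"wz": 0.11},{"wz": 0.11},{"wz": 0.11},{"wz": 0.11},{"wz": 0.11},{"wz": 0.11},{}], "force": 40}}

```text
$.commands[0]: bad value
```

```bash
cat >> h.py <<'E'
from scipy.spatial.transform import Rotation as Ro
def go(*tgt,yaw=None):
    s=ctrl.state();M=Ro.from_rotvec(s["orientation"]).as_matrix();h=np.degrees(np.arctan2(M[1,1],M[0,1]))
    print("t",round(s["time"],2),"tcp",np.round(s["tcp_pos"]*1000,1),"yhead",round(h,1),"tilt",np.round(M[:2,2],4),"gap",round(s["finger_gap"]*1000,1),"F",np.round(s["wrist_force"],1))
    if tgt: print("tool mm",np.round(M.T@(np.array(tgt)-s["tcp_pos"])*1000,1))
    if yaw is not None: print("wz",np.round(np.radians(h-yaw),3))
E
python3 -c "
from h import *
go(.5365,-.283,.2306,yaw=31)"
```

```text
t 0.1 tcp [223.4 583.3 230.6] yhead 69.0 tilt [-0.0004 -0.0011] gap 85.5 F [-0.4 -0.5  0. ]
tool mm [-602.2 -696.9    0.9]
wz 0.664
```

{"op": "send_rows", "data": {"commands": [{"claw": 0,"tx": 0,"ty": 0,"tz": 0,"wx": 0,"wy": 0,"wz": 0.11},{"claw": 0,"tx": 0,"ty": 0,"tz": 0,"wx": 0,"wy": 0,"wz": 0.11},{"claw": 0,"tx": 0,"ty": 0,"tz": 0,"wx": 0,"wy": 0,"wz": 0.11},{"claw": 0,"tx": 0,"ty": 0,"tz": 0,"wx": 0,"wy": 0,"wz": 0.11},{"claw": 0,"tx": 0,"ty": 0,"tz": 0,"wx": 0,"wy": 0,"wz": 0.11},{"claw": 0,"tx": 0,"ty": 0,"tz": 0,"wx": 0,"wy": 0,"wz": 0.11}], "force": 40}}

```text
time: 0.6
tcp_pos: [0.2234, 0.5834, 0.2308]
orientation: [1.549, 2.733, -0.001]
wrist_force: [-0.2, -0.4, 0.6]
finger_gap: 0.0855
```

```bash
python3 -c "
from h import *
go(.5365,-.283,.2306,yaw=31)"
```

```text
t 0.6 tcp [223.4 583.4 230.8] yhead 30.9 tilt [-0.0003 -0.0008] gap 85.5 F [-0.2 -0.4  0.6]
tool mm [-9.041e+02 -1.765e+02  8.000e-01]
wz -0.002
```

{"op": "send_rows", "data": {"commands": [{"claw": 0,"tx": -36,"ty": -7},{"claw": 0,"tx": -36,"ty": -7},{"claw": 0,"tx": -36,"ty": -7},{"claw": 0,"tx": -36,"ty": -7},{"claw": 0,"tx": -36,"ty": -7},{"claw": 0,"tx": -36,"ty": -7},{"claw": 0,"tx": -36,"ty": -7},{"claw": 0,"tx": -36,"ty": -7},{"claw": 0,"tx": -36,"ty": -7},{"claw": 0,"tx": -36,"ty": -7},{"claw": 0,"tx": -36,"ty": -7},{"claw": 0,"tx": -36,"ty": -7},{"claw": 0,"tx": -36,"ty": -7},{"claw": 0,"tx": -36,"ty": -7},{"claw": 0,"tx": -36,"ty": -7},{"claw": 0,"tx": -36,"ty": -7},{"claw": 0,"tx": -36,"ty": -7},{"claw": 0,"tx": -36,"ty": -7},{"claw": 0,"tx": -36,"ty": -7},{"claw": 0,"tx": -36,"ty": -7}]}}

```text
$.commands[0]: bad value
```

{"op": "send_rows", "data": {"commands": [{"claw": 0,"tx": -36,"ty": -7,"tz": 0,"wx": 0,"wy": 0,"wz": 0},{"claw": 0,"tx": -36,"ty": -7,"tz": 0,"wx": 0,"wy": 0,"wz": 0},{"claw": 0,"tx": -36,"ty": -7,"tz": 0,"wx": 0,"wy": 0,"wz": 0},{"claw": 0,"tx": -36,"ty": -7,"tz": 0,"wx": 0,"wy": 0,"wz": 0},{"claw": 0,"tx": -36,"ty": -7,"tz": 0,"wx": 0,"wy": 0,"wz": 0},{"claw": 0,"tx": -36,"ty": -7,"tz": 0,"wx": 0,"wy": 0,"wz": 0},{"claw": 0,"tx": -36,"ty": -7,"tz": 0,"wx": 0,"wy": 0,"wz": 0},{"claw": 0,"tx": -36,"ty": -7,"tz": 0,"wx": 0,"wy": 0,"wz": 0},{"claw": 0,"tx": -36,"ty": -7,"tz": 0,"wx": 0,"wy": 0,"wz": 0},{"claw": 0,"tx": -36,"ty": -7,"tz": 0,"wx": 0,"wy": 0,"wz": 0},{"claw": 0,"tx": -36,"ty": -7,"tz": 0,"wx": 0,"wy": 0,"wz": 0},{"claw": 0,"tx": -36,"ty": -7,"tz": 0,"wx": 0,"wy": 0,"wz": 0},{"claw": 0,"tx": -36,"ty": -7,"tz": 0,"wx": 0,"wy": 0,"wz": 0},{"claw": 0,"tx": -36,"ty": -7,"tz": 0,"wx": 0,"wy": 0,"wz": 0},{"claw": 0,"tx": -36,"ty": -7,"tz": 0,"wx": 0,"wy": 0,"wz": 0},{"claw": 0,"tx": -36,"ty": -7,"tz": 0,"wx": 0,"wy": 0,"wz": 0},{"claw": 0,"tx": -36,"ty": -7,"tz": 0,"wx": 0,"wy": 0,"wz": 0},{"claw": 0,"tx": -36,"ty": -7,"tz": 0,"wx": 0,"wy": 0,"wz": 0},{"claw": 0,"tx": -36,"ty": -7,"tz": 0,"wx": 0,"wy": 0,"wz": 0},{"claw": 0,"tx": -36,"ty": -7,"tz": 0,"wx": 0,"wy": 0,"wz": 0}]}}

```text
time: 2.27
tcp_pos: [0.4771, -0.1066, 0.2312]
orientation: [-1.542, -2.737, 0.0]
wrist_force: [1.2, 0.7, 0.5]
finger_gap: 0.0855
```

```bash
python3 -c "
from h import *
go(.5365,-.283,.2306,yaw=31)"
```

```text
t 2.27 tcp [ 477.1 -106.6  231.2] yhead 31.2 tilt [-0.0002  0.0001] gap 85.5 F [1.2 0.7 0.5]
tool mm [-181.7  -40.7    0.5]
wz 0.004
```

{"op": "send_rows", "data": {"commands": [{"claw": 0,"tx": -36,"ty": -8,"tz": 0,"wx": 0,"wy": 0,"wz": 0},{"claw": 0,"tx": -36,"ty": -8,"tz": 0,"wx": 0,"wy": 0,"wz": 0},{"claw": 0,"tx": -36,"ty": -8,"tz": 0,"wx": 0,"wy": 0,"wz": 0},{"claw": 0,"tx": -36,"ty": -8,"tz": 0,"wx": 0,"wy": 0,"wz": 0},{"claw": 0,"tx": -36,"ty": -6,"tz": 0,"wx": 0,"wy": 0,"wz": 0},{"claw": 0,"tx": 0,"ty": 0,"tz": 0,"wx": 0,"wy": 0,"wz": 0}]}}

```text
time: 2.77
tcp_pos: [0.5397, -0.2838, 0.2309]
orientation: [1.544, 2.733, -0.002]
wrist_force: [-0.6, 1.0, -0.4]
finger_gap: 0.0856
```

```bash
python3 -c "
from h import *
go(.5365,-.283,.130,yaw=31)
R=[]
for n in('scene','top'):
    im=np.ascontiguousarray(camera(n)[:,:,::-1]); cv2.imwrite(f'pics/{n}1.png',im)
    u=proj(n,(.5365,-.283,.17)).astype(int); R.append(cv2.resize(im[u[1]-35:u[1]+35,u[0]-35:u[0]+35],(390,390),interpolation=cv2.INTER_CUBIC))
cv2.imwrite('pics/hov.png',np.hstack(R))"
```

```text
t 2.77 tcp [ 539.7 -283.8  230.9] yhead 31.1 tilt [ 0.0016 -0.0025] gap 85.6 F [-0.6  1.  -0.4]
tool mm [  2.6  -2.3 100.9]
wz 0.001
```

View pics/hov.png

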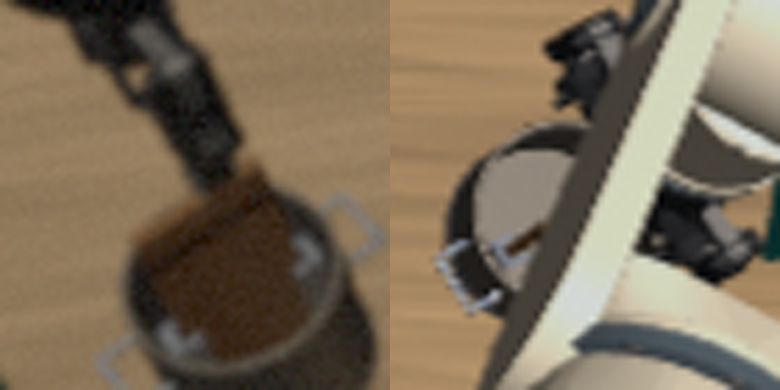

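{"op": "send_rows", "data": {"commands": [{"claw": 0,"tx": 2,"ty": -2,"tz": 20,"wx": 0,"wy": 0,"wz": 0},{"claw": 0,"tx": 0,"ty": 0,"tz": 25,"wx": 0,"wy": 0,"wz": 0},{"claw": 0,"tx": 0,"ty": 0,"tz": 25,"wx": 0,"wy": 0,"wz": 0},{"claw": 100,"tx": 0,"ty": 0,"tz": 20,"wx": 0,"wy": 0,"wz": 0},{"claw": 150,"tx": 0,"ty": 0,"tz": 10,"wx": 0,"wy": 0,"wz": 0},{"claw": 255,"tx": 0,"ty": 0,"tz": 0,"wx": 0,"wy": 0,"wz": 0},{"claw": 255,"tx": 0,"ty": 0,"tz": 0,"wx": 0,"wy": 0,"wz": 0},{"claw": 255,"tx": 0,"ty": 0,"tz": 0,"wx": 0,"wy": 0,"wz": 0},{"claw": 255,"tx": 0,"ty": 0,"tz": 0,"wx": 0,"wy": 0,"wz": 0},{"claw": 255,"tx": 0,"ty": 0,"tz": 0,"wx": 0,"wy": 0,"wz": 0},{"claw": 255,"tx": 0,"ty": 0,"tz": 0,"wx": 0,"wy": 0,"wz": 0}], "force": 40}}

```text
time: 3.78
tcp_pos: [0.5347, -0.2785, 0.1328]
orientation: [1.54, 2.737, -0.003]
wrist_force: [-4.9, -2.9, 7.4]
finger_gap: 0.0075
```

```bash
python3 -c "
from h import *
go(.5365,-.283,.130,yaw=31)"
```

```text
t 3.78 tcp [ 534.7 -278.5  132.8] yhead 31.3 tilt [-0.0004 -0.0019] gap 7.5 F [-4.9 -2.9  7.4]
tool mm [-4.8 -0.8  2.8]
wz 0.005
```

{"op": "send_rows", "data": {"commands": [{"claw": 255,"tx": 0,"ty": 0,"tz": -5,"wx": 0,"wy": 0,"wz": 0},{"claw": 255,"tx": 0,"ty": 0,"tz": -15,"wx": 0,"wy": 0,"wz": 0},{"claw": 255,"tx": 0,"ty": 0,"tz": -20,"wx": 0,"wy": 0,"wz": 0},{"claw": 255,"tx": 0,"ty": 0,"tz": -20,"wx": 0,"wy": 0,"wz": 0},{"claw": 255,"tx": 0,"ty": 0,"tz": -20,"wx": 0,"wy": 0,"wz": 0},{"claw": 255,"tx": 0,"ty": 0,"tz": -20,"wx": 0,"wy": 0,"wz": 0},{"claw": 255,"tx": 0,"ty": 0,"tz": -10,"wx": 0,"wy": 0,"wz": 0},{"claw": 255,"tx": 0,"ty": 0,"tz": 0,"wx": 0,"wy": 0,"wz": 0}]}}

```text
time: 4.45
tcp_pos: [0.5366, -0.2782, 0.2444]
orientation: [1.539, 2.733, 0.001]
wrist_force: [-0.2, 0.5, -1.5]
finger_gap: 0.0072
```

```bash
python3 - <<'E'
from h import *
go()
from scipy.ndimage import map_coordinates
for n in("scene","top"):
    g=cv2.cvtColor(cv2.imread(f"pics/{n}0.png"),cv2.COLOR_BGR2GRAY).astype(float)
    for yaw in(16,18,20,22,24):
        a=np.radians(yaw);ex=np.array([np.cos(a),np.sin(a)]);ey=np.array([-ex[1],ex[0]])
        S=np.arange(-.02,.1,.001);prof=[]
        for s in S:
            P=np.array([proj(n,(*(np.array([.56,0])+s*ex+t*ey),.045)) for t in np.linspace(-.035,.035,15)])
            prof.append(map_coordinates(g,[P[:,1],P[:,0]],order=1).mean())
        p=np.array(prof);mi=[i for i in range(2,len(p)-2) if p[i]==p[i-2:i+3].min() and p[i]<p.mean()]
        print(n,yaw,"std",round(p.std(),2),[(round(S[i]*1000),round(p[i])) for i in mi])
E
```

```text
t 4.45 tcp [ 536.6 -278.2  244.4] yhead 31.2 tilt [ 0.0048 -0.0022] gap 7.2 F [-0.2  0.5 -1.5]
scene 16 std 15.64 [(-13, 61), (13, 67), (37, 68), (61, 67), (85, 67)]
scene 18 std 16.52 [(-12, 61), (13, 66), (37, 67), (61, 66), (84, 67)]
scene 20 std 16.9 [(-12, 60), (13, 65), (36, 66), (60, 67), (84, 67)]
scene 22 std 16.88 [(-18, 59), (-12, 60), (12, 65), (37, 67), (60, 68), (84, 69)]
scene 24 std 16.41 [(-16, 59), (12, 66), (36, 68), (60, 70), (84, 71)]
top 16 std 24.73 [(-17, 54), (14, 83), (37, 77), (61, 73)]
top 18 std 26.63 [(-17, 51), (14, 75), (37, 70), (61, 66)]
top 20 std 27.61 [(-17, 49), (14, 70), (37, 67), (61, 63)]
top 22 std 27.46 [(-17, 49), (14, 71), (37, 68), (61, 64)]
top 24 std 26.06 [(-17, 50), (14, 77), (37, 72), (61, 70)]
```

{"op": "send_rows", "data": {"commands": [{"claw": 255,"tx": 0,"ty": 0,"tz": 0,"wx": 0,"wy": 0,"wz": 0.06},{"claw": 255,"tx": 0,"ty": 0,"tz": 0,"wx": 0,"wy": 0,"wz": 0.06},{"claw": 255,"tx": 0,"ty": 0,"tz": 0,"wx": 0,"wy": 0,"wz": 0.06},{"claw": 255,"tx": 0,"ty": 0,"tz": 0,"wx": 0,"wy": 0,"wz": 0}]}}

```text
time: 4.78
tcp_pos: [0.5347, -0.2772, 0.2401]
orientation: [-1.784, -2.584, 0.0]
wrist_force: [-0.7, 1.1, -1.7]
finger_gap: 0.0073
```

```bash
python3 -c "
from h import *
go(.5962,.0089,.244,yaw=20.7)"
```

```text
t 4.78 tcp [ 534.7 -277.2  240.1] yhead 20.8 tilt [-0.0012  0.0008] gap 7.3 F [-0.7  1.1 -1.7]
tool mm [245.8 158.9  -3.7]
wz 0.001
```

{"op": "send_rows", "data": {"commands": [{"claw": 255,"tx": 15,"ty": 10,"tz": 0,"wx": 0,"wy": 0,"wz": 0},{"claw": 255,"tx": 30,"ty": 20,"tz": 0,"wx": 0,"wy": 0,"wz": 0},{"claw": 255,"tx": 30,"ty": 20,"tz": 0,"wx": 0,"wy": 0,"wz": 0},{"claw": 255,"tx": 30,"ty": 20,"tz": 0,"wx": 0,"wy": 0,"wz": 0},{"claw": 255,"tx": 30,"ty": 20,"tz": 0,"wx": 0,"wy": 0,"wz": 0},{"claw": 255,"tx": 30,"ty": 20,"tz": 0,"wx": 0,"wy": 0,"wz": 0},{"claw": 255,"tx": 30,"ty": 20,"tz": 0,"wx": 0,"wy": 0,"wz": 0},{"claw": 255,"tx": 30,"ty": 20,"tz": 0,"wx": 0,"wy": 0,"wz": 0},{"claw": 255,"tx": 20,"ty": 9,"tz": 20,"wx": 0,"wy": 0,"wz": 0},{"claw": 255,"tx": 0,"ty": 0,"tz": 30,"wx": 0,"wy": 0,"wz": 0},{"claw": 255,"tx": 0,"ty": 0,"tz": 20,"wx": 0,"wy": 0,"wz": 0},{"claw": 255,"tx": 0,"ty": 0,"tz": 0,"wx": 0,"wy": 0,"wz": 0},{"claw": 255,"tx": 0,"ty": 0,"tz": 0,"wx": 0,"wy": 0,"wz": 0}]}}

```text
time: 5.87
tcp_pos: [0.5953, 0.0082, 0.1701]
orientation: [-1.778, -2.587, 0.003]
wrist_force: [0.9, -0.7, -1.1]
finger_gap: 0.0076
```

```bash
python3 -c "
from h import *
go(.5962,.0089,.1755,yaw=20.7)
for n in('scene','top'): cv2.imwrite(f'pics/{n}2.png',camera(n)[:,:,::-1])
R=[rect('scene',cv2.imread('pics/scene2.png'),(.596,.009),z,.075,390) for z in (.062,.045)]
im=cv2.imread('pics/top2.png');u=proj('top',(.5962,.0089,.1)).astype(int)
cv2.imwrite('pics/slot.png',np.hstack(R)); print(u)"
```

```text
t 5.87 tcp [595.3   8.2 170.1] yhead 21.0 tilt [-0.0031  0.    ] gap 7.6 F [ 0.9 -0.7 -1.1]
tool mm [ 0.4  1.1 -5.4]
wz 0.005
[251 189]
```

View pics/slot.png

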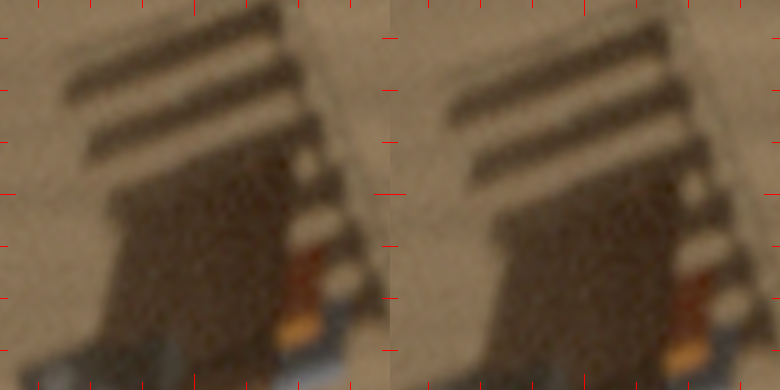

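{"op": "send_rows", "data": {"commands": [{"claw": 255,"tx": 0,"ty": 1,"tz": 8,"wx": 0,"wy": 0,"wz": 0},{"claw": 255,"tx": 0,"ty": 0,"tz": 6,"wx": 0,"wy": 0,"wz": 0},{"claw": 255,"tx": 0,"ty": 0,"tz": 6,"wx": 0,"wy": 0,"wz": 0},{"claw": 255,"tx": 0,"ty": 0,"tz": 5,"wx": 0,"wy": 0,"wz": 0},{"claw": 255,"tx": 0,"ty": 0,"tz": 0,"wx": 0,"wy": 0,"wz": 0}]}}

```text
time: 6.38
tcp_pos: [0.5963, 0.0083, 0.145]
orientation: [-1.781, -2.586, 0.002]
wrist_force: [-0.6, -0.7, -1.7]
finger_gap: 0.0077
```

```bash
python3 -c "
from h import *
go(.5962,.0089,.117)"
```

```text
t 6.38 tcp [596.3   8.3 145. ] yhead 20.9 tilt [-0.0019 -0.    ] gap 7.7 F [-0.6 -0.7 -1.7]
tool mm [ 0.6  0.2 28. ]
```

{"op": "send_rows", "data": {"commands": [{"claw": 255,"tx": 0,"ty": 0,"tz": 7,"wx": 0,"wy": 0,"wz": 0},{"claw": 255,"tx": 0,"ty": 0,"tz": 7,"wx": 0,"wy": 0,"wz": 0},{"claw": 255,"tx": 0,"ty": 0,"tz": 7,"wx": 0,"wy": 0,"wz": 0},{"claw": 255,"tx": 0,"ty": 0,"tz": 5,"wx": 0,"wy": 0,"wz": 0},{"claw": 255,"tx": 0,"ty": 0,"tz": 0,"wx": 0,"wy": 0,"wz": 0},{"claw": 255,"tx": 0,"ty": 0,"tz": 0,"wx": 0,"wy": 0,"wz": 0}]}}

```text
time: 6.88
tcp_pos: [0.5965, 0.0084, 0.1194]
orientation: [-1.781, -2.587, 0.002]
wrist_force: [-3.7, -0.9, -2.7]
finger_gap: 0.0075
```

```bash
python3 -c "
from h import *
go(.5962,.0089,.117)"
```

```text
t 6.88 tcp [596.5   8.4 119.4] yhead 20.9 tilt [-0.0017 -0.0001] gap 7.5 F [-3.7 -0.9 -2.7]
tool mm [ 0.6 -0.1  2.5]
```

{"op": "send_rows", "data": {"commands": [{"claw": 255,"tx": 0,"ty": 0,"tz": 3,"wx": 0,"wy": 0,"wz": 0},{"claw": 255,"tx": 0,"ty": 0,"tz": 0,"wx": 0,"wy": 0,"wz": 0},{"claw": 150,"tx": 0,"ty": 0,"tz": 0,"wx": 0,"wy": 0,"wz": 0},{"claw": 100,"tx": 0,"ty": 0,"tz": 0,"wx": 0,"wy": 0,"wz": 0},{"claw": 100,"tx": 0,"ty": 0,"tz": 0,"wx": 0,"wy": 0,"wz": 0},{"claw": 100,"tx": 0,"ty": 0,"tz": 0,"wx": 0,"wy": 0,"wz": 0},{"claw": 100,"tx": 0,"ty": 0,"tz": -15,"wx": 0,"wy": 0,"wz": 0},{"claw": 100,"tx": 0,"ty": 0,"tz": -30,"wx": 0,"wy": 0,"wz": 0},{"claw": 100,"tx": 0,"ty": 0,"tz": -30,"wx": 0,"wy": 0,"wz": 0},{"claw": 100,"tx": 0,"ty": 0,"tz": -20,"wx": 0,"wy": 0,"wz": 0}]}}

```text
time: 7.72
tcp_pos: [0.5984, 0.0085, 0.2152]
orientation: [1.78, 2.586, 0.003]
wrist_force: [0.4, -0.0, -0.4]
finger_gap: 0.052
```

```bash
python3 -c "
from h import *
go(.580,.274,.215)"
```

```text
t 7.72 tcp [598.4   8.5 215.2] yhead 20.9 tilt [0.0032 0.0002] gap 52.0 F [ 0.4 -0.  -0.4]
tool mm [2.545e+02 7.760e+01 2.000e-01]
```

```bash
python3 - <<'E'
from h import *
ctrs=[]
for n in("scene","top"):
    im=cv2.imread(f"pics/{n}0.png");hsv=cv2.cvtColor(im,cv2.COLOR_BGR2HSV)
    u=proj(n,(.5843,.2846,.0205)).astype(int)
    m=np.zeros(im.shape[:2],np.uint8);w=slice(u[1]-24,u[1]+25),slice(u[0]-24,u[0]+25)
    m[w]=(hsv[w][...,1]<75)*255
    cs,_=cv2.findContours(m,cv2.RETR_EXTERNAL,cv2.CHAIN_APPROX_NONE);k=cv2.convexHull(max(cs,key=cv2.contourArea))
    P=np.array([ray(n,p[0],.0205)[:2] for p in k]).astype(np.float32)*1000
    (c,r)=cv2.minEnclosingCircle(P);e=cv2.fitEllipse(P);print(n,"circle",np.round(c,1),round(r,1),"ell",np.round(e[0],1),np.round(e[1],1))
    o=((hsv[w][...,1]>150)&(hsv[w][...,0]<15));ys,xs=np.nonzero(o);print("collar px",len(xs),ray(n,(xs.mean()+w[1].start,ys.mean()+w[0].start),.046 if n=="top" else .04))
E
```

```text
scene circle [583.1 286.7] 61.0 ell [583.1 286.7] [119.1 121.4]
collar px 72 [0.58671312 0.2861166  0.04      ]
top circle [581.5 284.7] 61.4 ell [581.5 284.4] [121.  121.9]
collar px 53 [0.5791015  0.28191442 0.046     ]
```

{"op": "send_rows", "data": {"commands": [{"claw": 80,"tx": 24,"ty": 8,"tz": 0,"wx": 0,"wy": 0,"wz": 0},{"claw": 80,"tx": 35,"ty": 11,"tz": 0,"wx": 0,"wy": 0,"wz": 0},{"claw": 80,"tx": 35,"ty": 11,"tz": 0,"wx": 0,"wy": 0,"wz": 0},{"claw": 80,"tx": 35,"ty": 11,"tz": 0,"wx": 0,"wy": 0,"wz": 0},{"claw": 80,"tx": 35,"ty": 11,"tz": 0,"wx": 0,"wy": 0,"wz": 0},{"claw": 80,"tx": 35,"ty": 11,"tz": 0,"wx": 0,"wy": 0,"wz": 0},{"claw": 80,"tx": 35,"ty": 11,"tz": 0,"wx": 0,"wy": 0,"wz": 0},{"claw": 80,"tx": 30,"ty": 10,"tz": 20,"wx": 0,"wy": 0,"wz": 0},{"claw": 80,"tx": 0,"ty": 0,"tz": 35,"wx": 0,"wy": 0,"wz": 0},{"claw": 80,"tx": 0,"ty": 0,"tz": 35,"wx": 0,"wy": 0,"wz": 0},{"claw": 80,"tx": 0,"ty": 0,"tz": 15,"wx": 0,"wy": 0,"wz": 0},{"claw": 80,"tx": 0,"ty": 0,"tz": 0,"wx": 0,"wy": 0,"wz": 0},{"claw": 80,"tx": 0,"ty": 0,"tz": 0,"wx": 0,"wy": 0,"wz": 0}]}}

```text
time: 8.8
tcp_pos: [0.5813, 0.2851, 0.107]
orientation: [-1.781, -2.587, 0.001]
wrist_force: [-0.3, 0.2, 1.3]
finger_gap: 0.0587
```

```bash
python3 -c "
from h import *
go(.5823,.2856,.052)
R=[]
for n in('scene','top'):
    im=np.ascontiguousarray(camera(n)[:,:,::-1]); cv2.imwrite(f'pics/{n}3.png',im)
    u=proj(n,(.5823,.2856,.08)).astype(int); R.append(cv2.resize(im[u[1]-30:u[1]+30,u[0]-30:u[0]+30],(260,260),interpolation=cv2.INTER_CUBIC))
im=cv2.imread('pics/scene3.png');u=proj('scene',(.5962,.0089,.08)).astype(int);R.append(cv2.resize(im[u[1]-30:u[1]+30,u[0]-30:u[0]+30],(260,260),interpolation=cv2.INTER_CUBIC))
cv2.imwrite('pics/lidhov.png',np.hstack(R))"
```

```text
t 8.8 tcp [581.3 285.1 107. ] yhead 20.9 tilt [-0.0009 -0.0004] gap 58.7 F [-0.3  0.2  1.3]
tool mm [ 0.2  1.2 55. ]
```

View pics/lidhov.png

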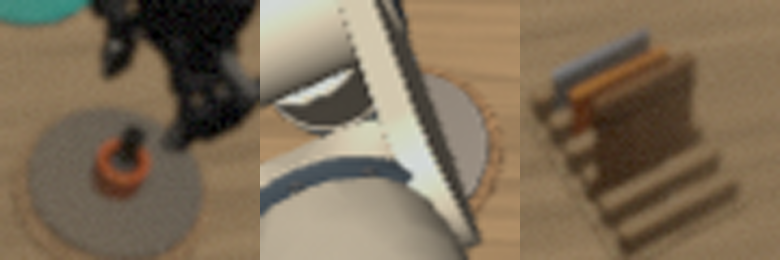

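{"op": "send_rows", "data": {"commands": [{"claw": 80,"tx": 0,"ty": 1,"tz": 20,"wx": 0,"wy": 0,"wz": 0},{"claw": 80,"tx": 0,"ty": 0,"tz": 20,"wx": 0,"wy": 0,"wz": 0},{"claw": 80,"tx": 0,"ty": 0,"tz": 14,"wx": 0,"wy": 0,"wz": 0},{"claw": 80,"tx": 0,"ty": 0,"tz": 0,"wx": 0,"wy": 0,"wz": 0},{"claw": 140,"tx": 0,"ty": 0,"tz": 0,"wx": 0,"wy": 0,"wz": 0},{"claw": 180,"tx": 0,"ty": 0,"tz": 0,"wx": 0,"wy": 0,"wz": 0},{"claw": 255,"tx": 0,"ty": 0,"tz": 0,"wx": 0,"wy": 0,"wz": 0},{"claw": 255,"tx": 0,"ty": 0,"tz": 0,"wx": 0,"wy": 0,"wz": 0},{"claw": 255,"tx": 0,"ty": 0,"tz": 0,"wx": 0,"wy": 0,"wz": 0},{"claw": 255,"tx": 0,"ty": 0,"tz": 0,"wx": 0,"wy": 0,"wz": 0}], "force": 60}}

```text
time: 9.73
tcp_pos: [0.5829, 0.2857, 0.0545]
orientation: [1.781, 2.587, 0.002]
wrist_force: [-0.7, 0.1, 6.5]
finger_gap: 0.0138
```

```bash
python3 -c "
from h import *
go(.5823,.2856,.052)"
```

```text
t 9.73 tcp [582.9 285.7  54.5] yhead 20.9 tilt [0.0014 0.0007] gap 13.8 F [-0.7  0.1  6.5]
tool mm [ 0.2 -0.6  2.5]
```

```bash
python3 -c "
from h import *
go()
im=np.ascontiguousarray(camera('scene')[:,:,::-1]); cv2.imwrite('pics/scene4.png',im)
T=ctrl.state()['tcp_pos'];u=proj('scene',T);print(u,proj('scene',T+[0,0,.019]))
u=u.astype(int);cv2.imwrite('pics/grip.png',cv2.resize(im[u[1]-30:u[1]+30,u[0]-30:u[0]+30],(540,540),interpolation=cv2.INTER_CUBIC))"
```

```text
t 9.73 tcp [582.9 285.7  54.5] yhead 20.9 tilt [0.0014 0.0007] gap 13.8 F [-0.7  0.1  6.5]
[346.24345252 191.50998029] [347.63601549 188.10288136]
```

View pics/grip.png

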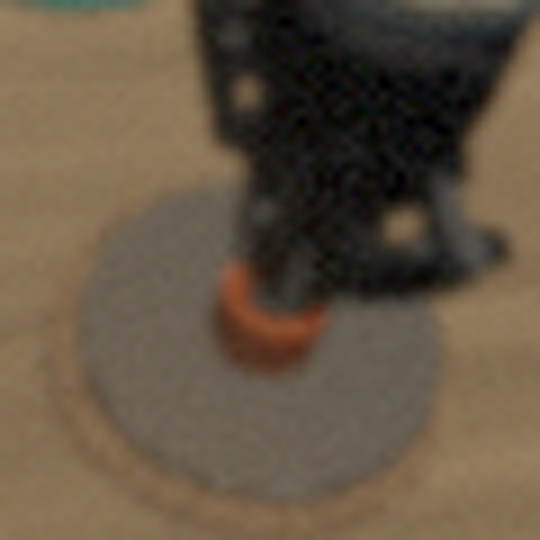

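{"op": "send_rows", "data": {"commands": [{"claw": 255,"tx": 0,"ty": 0,"tz": -2,"wx": 0,"wy": 0,"wz": 0},{"claw": 255,"tx": 0,"ty": 0,"tz": -5,"wx": 0,"wy": 0,"wz": 0},{"claw": 255,"tx": 0,"ty": 0,"tz": -10,"wx": 0,"wy": 0,"wz": 0},{"claw": 255,"tx": 0,"ty": 0,"tz": -13,"wx": 0,"wy": 0,"wz": 0},{"claw": 255,"tx": 0,"ty": 0,"tz": 0,"wx": 0,"wy": 0,"wz": 0},{"claw": 255,"tx": 0,"ty": 0,"tz": 0,"wx": 0,"wy": 0,"wz": 0}]}}

```text
time: 10.28
tcp_pos: [0.5833, 0.2858, 0.0848]
orientation: [1.781, 2.587, 0.004]
wrist_force: [-0.1, 0.4, -3.8]
finger_gap: 0.0138
```

```bash
python3 - <<'E'
from h import *
go()
im=np.ascontiguousarray(camera('scene')[:,:,::-1]); cv2.imwrite('pics/scene5.png',im)
print(ctrl.state()["ft_torque"])
z=.0205+ctrl.state()["tcp_pos"][2]-.0545
for f,z in(("scene0",.0205),("scene5",z)):
    im=cv2.imread(f"pics/{f}.png");hsv=cv2.cvtColor(im,cv2.COLOR_BGR2HSV);u=proj("scene",(.583,.286,z)).astype(int)
    m=np.zeros(im.shape[:2],np.uint8);w=slice(u[1]-24,u[1]+25),slice(u[0]-24,u[0]+25);m[w]=(hsv[w][...,1]<75)*255
    cs,_=cv2.findContours(m,cv2.RETR_EXTERNAL,cv2.CHAIN_APPROX_NONE);k=max(cs,key=cv2.contourArea)[:,0]
    k=k[k[:,1]>u[1]-2]  # lower half, free of the fingers
    P=np.array([ray("scene",p,z)[:2] for p in k])*1000
    A=np.c_[2*P,np.ones(len(P))];q=np.linalg.lstsq(A,(P**2).sum(1),rcond=None)[0];r=np.sqrt(q[2]+q[:2]@q[:2]);print(f,np.round(q[:2],1),"r",round(r,1),"res",round(np.std(np.hypot(*(P-q[:2]).T)-r),2))
E
```

```text
t 10.28 tcp [583.3 285.8  84.8] yhead 20.9 tilt [0.0024 0.0012] gap 13.8 F [-0.1  0.4 -3.8]
[-0.01398432  0.05881138 -0.01537021]
scene0 [583.8 286.4] r 58.2 res 1.16
scene5 [585.1 287.6] r 58.8 res 0.95
```

```bash
python3 - <<'E'
from h import *
from scipy.ndimage import map_coordinates
for n,c0 in(("scene",(.5387,-.283)),("top",(.5335,-.282))):
    g=cv2.cvtColor(cv2.imread(f"pics/{n}0.png"),cv2.COLOR_BGR2GRAY).astype(float)
    R=np.arange(.044,.068,.002);print(n,(R*1000).astype(int))
    for d in range(0,360,20):
        a=np.radians(d);P=np.array([proj(n,(c0[0]+r*np.cos(a),c0[1]+r*np.sin(a),.105)) for r in R])
        print(d,map_coordinates(g,[P[:,1],P[:,0]],order=1).astype(int))
E
```

```text
scene [44 46 48 50 52 54 56 58 60 62 64 66 68]
0 [40 46 56 65 72 65 54 40 36 34 35 34 33]
20 [47 49 56 69 76 69 58 49 42 38 38 38 36]
40 [49 52 57 65 70 67 58 50 45 44 44 46 44]
60 [58 61 67 70 69 61 48 37 35 33 34 33 31]
80 [ 55  54  63  69  70  61  59  67  90 107 117 123 123]
100 [ 70  52  51  64  85 100 112 120 124 125 122 119 117]
120 [ 37  38  45  61  78  94 105 112 115 115 115 117 121]
140 [ 33  31  42  59  78  96 109 118 122 123 121 119 122]
160 [ 30  30  33  37  45  59  77  95 108 116 121 126 129]
180 [ 38  39  43  47  55  63  73  81  89  94  99 108 117]
200 [ 53  61  72  82  89  95 102 108 115 120 122 123 123]
220 [ 51  61  72  81  86  90  98 108 116 119 119 118 119]
240 [ 38  36  44  55  64  76  89  98 107 115 118 119 119]
260 [ 24  27  32  42  57  79  94 106 115 118 120 119 118]
280 [ 25  26  28  39  58  78  99 114 120 123 125 125 124]
300 [ 42  30  34  46  62  79  92 106 110 110 113 113 113]
320 [ 95 102  94  82  72  66  59  50  61  83 101 112 117]
340 [55 57 60 66 72 65 55 40 35 33 33 31 30]
top [44 46 48 50 52 54 56 58 60 62 64 66 68]
0 [ 31  32  32  34  39  60  85 110 
[... 302 characters left out ...]
 83]
120 [100 103 112  99  56  31  31  30  30  30  33  37  50]
140 [137 129 114  83  53  61  99 122 137 120  98  87  72]
160 [137 133 129  99  56  40  31  31  34  39  67 104 130]
180 [141 139 132 103  66  45  37  44  83 121 142 149 149]
200 [140 136 126 128 126 107 118 139 147 149 151 153 154]
220 [108  68  40  45  82 113 123 134 138 139 141 143 144]
240 [ 37  32  31  31  50  84 108 118 129 136 140 140 141]
260 [ 29  29  29  29  35  63  88 109 127 139 144 146 146]
280 [ 30  30  30  29  30  37  54  90 111 125 127 129 129]
300 [ 86  87  86  91 108 108  95 107 115 125 132 126 122]
320 [ 32  31  31  31  31  38  55  98 125 133 141 146 142]
340 [ 32  32  31  31  32  44  63 102 131 132 134 136 138]
```

{"op": "send_rows", "data": {"commands": [{"claw": 255,"tx": 0,"ty": 0,"tz": -10,"wx": 0,"wy": 0,"wz": 0},{"claw": 255,"tx": 0,"ty": 0,"tz": -20,"wx": 0,"wy": 0,"wz": 0},{"claw": 255,"tx": 0,"ty": 0,"tz": -20,"wx": 0,"wy": 0,"wz": 0},{"claw": 255,"tx": 0,"ty": 0,"tz": -20,"wx": 0,"wy": 0,"wz": 0},{"claw": 255,"tx": 0,"ty": 0,"tz": -20,"wx": 0,"wy": 0,"wz": 0},{"claw": 255,"tx": 0,"ty": 0,"tz": -20,"wx": 0,"wy": 0,"wz": 0},{"claw": 255,"tx": 0,"ty": 0,"tz": -20,"wx": 0,"wy": 0,"wz": 0},{"claw": 255,"tx": 0,"ty": 0,"tz": -20,"wx": 0,"wy": 0,"wz": 0},{"claw": 255,"tx": 0,"ty": 0,"tz": -8,"wx": 0,"wy": 0,"wz": 0},{"claw": 255,"tx": -10,"ty": -5,"tz": 0,"wx": 0,"wy": 0,"wz": 0},{"claw": 255,"tx": -20,"ty": -10,"tz": 0,"wx": 0,"wy": 0,"wz": 0},{"claw": 255,"tx": -25,"ty": -12,"tz": 0,"wx": 0,"wy": 0,"wz": 0},{"claw": 255,"tx": -25,"ty": -12,"tz": 0,"wx": 0,"wy": 0,"wz": 0},{"claw": 255,"tx": -25,"ty": -12,"tz": 0,"wx": 0,"wy": 0,"wz": 0},{"claw": 255,"tx": -25,"ty": -12,"tz": 0,"wx": 0,"wy": 0,"wz": 0},{"claw": 255,"tx": -25,"ty": -12,"tz": 0,"wx": 0,"wy": 0,"wz": 0},{"claw": 255,"tx": -25,"ty": -12,"tz": 0,"wx": 0,"wy": 0,"wz": 0},{"claw": 255,"tx": -25,"ty": -12,"tz": 0,"wx": 0,"wy": 0,"wz": 0},{"claw": 255,"tx": -25,"ty": -12,"tz": 0,"wx": 0,"wy": 0,"wz": 0}]}}

```text
time: 11.92
tcp_pos: [0.5591, 0.0289, 0.2397]
orientation: [-1.78, -2.586, 0.003]
wrist_force: [0.2, -0.6, -3.4]
finger_gap: 0.0142
```

{"op": "send_rows", "data": {"commands": [{"claw": 255,"tx": -25,"ty": -12,"tz": 0,"wx": 0,"wy": 0,"wz": 0},{"claw": 255,"tx": -25,"ty": -12,"tz": 0,"wx": 0,"wy": 0,"wz": 0},{"claw": 255,"tx": -25,"ty": -12,"tz": 0,"wx": 0,"wy": 0,"wz": 0},{"claw": 255,"tx": -25,"ty": -12,"tz": 0,"wx": 0,"wy": 0,"wz": 0},{"claw": 255,"tx": -25,"ty": -12,"tz": 0,"wx": 0,"wy": 0,"wz": 0},{"claw": 255,"tx": -25,"ty": -12,"tz": 0,"wx": 0,"wy": 0,"wz": 0},{"claw": 255,"tx": -25,"ty": -12,"tz": 0,"wx": 0,"wy": 0,"wz": 0},{"claw": 255,"tx": -25,"ty": -12,"tz": 0,"wx": 0,"wy": 0,"wz": 0},{"claw": 255,"tx": -25,"ty": -12,"tz": 0,"wx": 0,"wy": 0,"wz": 0},{"claw": 255,"tx": -20,"ty": -10,"tz": 0,"wx": 0,"wy": 0,"wz": 0},{"claw": 255,"tx": -10,"ty": -5,"tz": 0,"wx": 0,"wy": 0,"wz": 0},{"claw": 255,"tx": 0,"ty": 0,"tz": 0,"wx": 0,"wy": 0,"wz": 0},{"claw": 255,"tx": 0,"ty": 0,"tz": 0,"wx": 0,"wy": 0,"wz": 0}]}}

```text
time: 13.0
tcp_pos: [0.5359, -0.2512, 0.2402]
orientation: [-1.782, -2.585, -0.0]
wrist_force: [0.5, 0.4, -4.0]
finger_gap: 0.0142
```

```bash
python3 -c "
from h import *
go(.5363,-.284,.240)"
```

```text
t 13.0 tcp [ 535.9 -251.2  240.2] yhead 20.8 tilt [-0.0017  0.0012] gap 14.2 F [ 0.5  0.4 -4. ]
tool mm [-30.8 -11.2   0.1]
```

{"op": "send_rows", "data": {"commands": [{"claw": 255,"tx": -10,"ty": -4,"tz": 0,"wx": 0,"wy": 0,"wz": 0},{"claw": 255,"tx": -14,"ty": -5,"tz": 0,"wx": 0,"wy": 0,"wz": 0},{"claw": 255,"tx": -7,"ty": -2,"tz": 5,"wx": 0,"wy": 0,"wz": 0},{"claw": 255,"tx": 0,"ty": 0,"tz": 20,"wx": 0,"wy": 0,"wz": 0},{"claw": 255,"tx": 0,"ty": 0,"tz": 20,"wx": 0,"wy": 0,"wz": 0},{"claw": 255,"tx": 0,"ty": 0,"tz": 5,"wx": 0,"wy": 0,"wz": 0},{"claw": 255,"tx": 0,"ty": 0,"tz": 0,"wx": 0,"wy": 0,"wz": 0},{"claw": 255,"tx": 0,"ty": 0,"tz": 0,"wx": 0,"wy": 0,"wz": 0}]}}

```text
time: 13.67
tcp_pos: [0.5379, -0.2843, 0.1915]
orientation: [-1.781, -2.588, 0.0]
wrist_force: [-1.0, 0.7, -3.4]
finger_gap: 0.0136
```

```bash
python3 - <<'E'
from h import *
go(.5363,-.284,.1475)
for n in("scene","top"): cv2.imwrite(f'pics/{n}6.png',camera(n)[:,:,::-1])
t=ctrl.state()["tcp_pos"];z=t[2]-.034
R=[rect("scene",cv2.imread("pics/scene6.png"),(.5363,-.284),zz,.085,390) for zz in(z,.105)]
cv2.imwrite("pics/over.png",np.hstack(R))
E
```

```text
t 13.67 tcp [ 537.9 -284.3  191.5] yhead 20.9 tilt [-0.0002  0.0001] gap 13.6 F [-1.   0.7 -3.4]
tool mm [ 0.8 -1.4 44. ]
```

View pics/over.png

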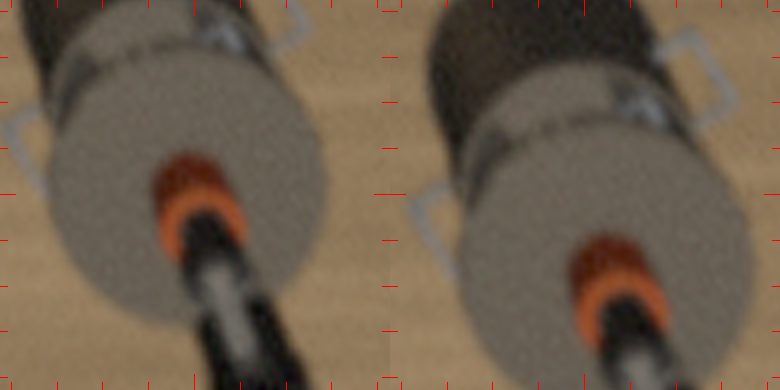

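{"op": "send_rows", "data": {"commands": [{"claw": 255,"tx": -0.7,"ty": -2.4,"tz": 10,"wx": 0,"wy": 0,"wz": 0},{"claw": 255,"tx": 0,"ty": 0,"tz": 15,"wx": 0,"wy": 0,"wz": 0},{"claw": 255,"tx": 0,"ty": 0,"tz": 7,"wx": 0,"wy": 0,"wz": 0},{"claw": 255,"tx": 0,"ty": 0,"tz": 3,"wx": 0,"wy": 0,"wz": 0},{"claw": 255,"tx": 0,"ty": 0,"tz": 2,"wx": 0,"wy": 0,"wz": 0},{"claw": 255,"tx": 0,"ty": 0,"tz": 2,"wx": 0,"wy": 0,"wz": 0},{"claw": 255,"tx": 0,"ty": 0,"tz": 0,"wx": 0,"wy": 0,"wz": 0}]}}

```text
time: 14.35
tcp_pos: [0.5358, -0.2857, 0.1524]
orientation: [1.781, 2.588, 0.0]
wrist_force: [0.7, 0.3, -3.3]
finger_gap: 0.0141
```

```bash
python3 -c "
from h import *
go(.5363,-.284,.1475)"
```

```text
t 14.35 tcp [ 535.8 -285.7  152.4] yhead 20.9 tilt [ 0.0002 -0.0001] gap 14.1 F [ 0.7  0.3 -3.3]
tool mm [1.4 1.  4.9]
```

{"op": "send_rows", "data": {"commands": [{"claw": 255,"tx": 0,"ty": 0,"tz": 1.5,"wx": 0,"wy": 0,"wz": 0},{"claw": 255,"tx": 0,"ty": 0,"tz": 1.5,"wx": 0,"wy": 0,"wz": 0},{"claw": 255,"tx": 0,"ty": 0,"tz": 1.5,"wx": 0,"wy": 0,"wz": 0},{"claw": 255,"tx": 0,"ty": 0,"tz": 0,"wx": 0,"wy": 0,"wz": 0},{"claw": 255,"tx": 0,"ty": 0,"tz": 0,"wx": 0,"wy": 0,"wz": 0}]}}

```text
time: 14.77
tcp_pos: [0.5357, -0.2856, 0.1478]
orientation: [1.781, 2.588, 0.0]
wrist_force: [-0.8, -1.4, -3.0]
finger_gap: 0.0138
```

```bash
python3 -c "
from h import *
go(.5363,-.284,.1475)"
```

```text
t 14.77 tcp [ 535.7 -285.6  147.8] yhead 20.9 tilt [0. 0.] gap 13.8 F [-0.8 -1.4 -3. ]
tool mm [1.3 1.1 0.3]
```

{"op": "send_rows", "data": {"commands": [{"claw": 255,"tx": 0,"ty": 0,"tz": 1,"wx": 0,"wy": 0,"wz": 0},{"claw": 255,"tx": 0,"ty": 0,"tz": 0.5,"wx": 0,"wy": 0,"wz": 0},{"claw": 255,"tx": 0,"ty": 0,"tz": 0.5,"wx": 0,"wy": 0,"wz": 0},{"claw": 255,"tx": 0,"ty": 0,"tz": 0,"wx": 0,"wy": 0,"wz": 0},{"claw": 255,"tx": 0,"ty": 0,"tz": 0,"wx": 0,"wy": 0,"wz": 0}]}}

```text
time: 15.18
tcp_pos: [0.5357, -0.2857, 0.1475]
orientation: [1.781, 2.587, -0.0]
wrist_force: [-5.0, 1.6, 11.7]
finger_gap: 0.014
```

```bash
python3 -c "
from h import *
go(.5363,-.284,.1475)"
```

```text
t 15.18 tcp [ 535.7 -285.7  147.5] yhead 20.9 tilt [ 0.0004 -0.0003] gap 14.0 F [-5.   1.6 11.7]
tool mm [ 1.4  1.2 -0. ]
```

{"op": "send_rows", "data": {"commands": [{"claw": 255,"tx": 0,"ty": 0,"tz": -1,"wx": 0,"wy": 0,"wz": 0},{"claw": 200,"tx": 0,"ty": 0,"tz": 0,"wx": 0,"wy": 0,"wz": 0},{"claw": 140,"tx": 0,"ty": 0,"tz": 0,"wx": 0,"wy": 0,"wz": 0},{"claw": 80,"tx": 0,"ty": 0,"tz": 0,"wx": 0,"wy": 0,"wz": 0},{"claw": 70,"tx": 0,"ty": 0,"tz": 0,"wx": 0,"wy": 0,"wz": 0},{"claw": 70,"tx": 0,"ty": 0,"tz": 0,"wx": 0,"wy": 0,"wz": 0},{"claw": 70,"tx": 0,"ty": 0,"tz": 0,"wx": 0,"wy": 0,"wz": 0},{"claw": 70,"tx": 0,"ty": 0,"tz": 0,"wx": 0,"wy": 0,"wz": 0}], "force": 40}}

```text
time: 15.85
tcp_pos: [0.5357, -0.2856, 0.1467]
orientation: [-1.781, -2.588, 0.0]
wrist_force: [0.4, -0.4, 1.0]
finger_gap: 0.0621
```

```bash
python3 - <<'E'
from h import *
go(.5357,-.2857,.114)
im=np.ascontiguousarray(camera("scene")[:,:,::-1]);cv2.imwrite("pics/scene7.png",im)
z=.1135
hsv=cv2.cvtColor(im,cv2.COLOR_BGR2HSV);u=proj("scene",(.536,-.285,z)).astype(int)
m=np.zeros(im.shape[:2],np.uint8);w=slice(u[1]-24,u[1]+25),slice(u[0]-24,u[0]+25)
o=((hsv[w][...,1]>140)&(hsv[w][...,0]<15));ys,xs=np.nonzero(o);print("collar",len(xs),ray("scene",(xs.mean()+w[1].start,ys.mean()+w[0].start),.133))
cv2.imwrite("pics/seat.png",cv2.resize(im[u[1]-30:u[1]+30,u[0]-30:u[0]+30],(480,480),interpolation=cv2.INTER_CUBIC))
E
```

```text
t 15.85 tcp [ 535.7 -285.6  146.7] yhead 20.9 tilt [-0.0001  0.    ] gap 62.1 F [ 0.4 -0.4  1. ]
tool mm [-0.1  0.  32.7]
collar 36 [ 0.53485898 -0.28826569  0.133     ]
```

View pics/seat.png

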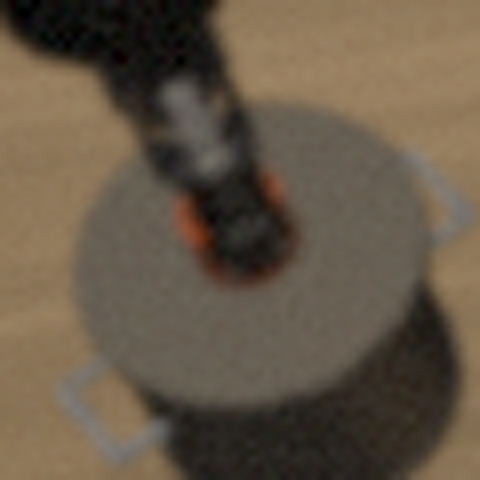

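The lids sit level on the pot and are let go. Now down to the collar.

{"op": "send_rows", "data": {"commands": [{"claw": 70,"tx": 0,"ty": 0,"tz": 8,"wx": 0,"wy": 0,"wz": 0},{"claw": 70,"tx": 0,"ty": 0,"tz": 10,"wx": 0,"wy": 0,"wz": 0},{"claw": 70,"tx": 0,"ty": 0,"tz": 8,"wx": 0,"wy": 0,"wz": 0},{"claw": 70,"tx": 0,"ty": 0,"tz": 4,"wx": 0,"wy": 0,"wz": 0},{"claw": 70,"tx": 0,"ty": 0,"tz": 1.5,"wx": 0,"wy": 0,"wz": 0},{"claw": 90,"tx": 0,"ty": 0,"tz": 0,"wx": 0,"wy": 0,"wz": 0},{"claw": 105,"tx": 0,"ty": 0,"tz": 0,"wx": 0,"wy": 0,"wz": 0},{"claw": 120,"tx": 0,"ty": 0,"tz": 0,"wx": 0,"wy": 0,"wz": 0},{"claw": 120,"tx": 0,"ty": 0,"tz": 0,"wx": 0,"wy": 0,"wz": 0}], "force": 30}}

```text
time: 16.65
tcp_pos: [0.5359, -0.2858, 0.1157]
orientation: [1.781, 2.587, 0.0]
wrist_force: [-0.3, -0.5, -0.1]
finger_gap: 0.0453
```

```bash
python3 -c "
from h import *
go(.5357,-.2857,.114)"
```

```text
t 16.65 tcp [ 535.9 -285.8  115.7] yhead 20.9 tilt [ 0.0006 -0.0003] gap 45.3 F [-0.3 -0.5 -0.1]
tool mm [ 0.1 -0.2  1.7]
```

{"op": "send_rows", "data": {"commands": [{"claw": 135,"tx": 0,"ty": 0,"tz": 0,"wx": 0,"wy": 0,"wz": 0},{"claw": 150,"tx": 0,"ty": 0,"tz": 0,"wx": 0,"wy": 0,"wz": 0},{"claw": 255,"tx": 0,"ty": 0,"tz": 0,"wx": 0,"wy": 0,"wz": 0},{"claw": 255,"tx": 0,"ty": 0,"tz": 0,"wx": 0,"wy": 0,"wz": 0},{"claw": 255,"tx": 0,"ty": 0,"tz": 0,"wx": 0,"wy": 0,"wz": 0},{"claw": 255,"tx": 0,"ty": 0,"tz": 0,"wx": 0,"wy": 0,"wz": 0}], "force": 40}}

```text
time: 17.15
tcp_pos: [0.5358, -0.2858, 0.1158]
orientation: [1.781, 2.587, -0.0]
wrist_force: [-2.0, 0.6, 5.7]
finger_gap: 0.0337
```

```bash
python3 -c "
from h import *
go(.5357,-.2857,.114)"
```

```text
t 17.15 tcp [ 535.8 -285.8  115.8] yhead 20.9 tilt [ 0.0003 -0.0003] gap 33.7 F [-2.   0.6  5.7]
tool mm [ 0.1 -0.1  1.8]
```

{"op": "send_rows", "data": {"commands": [{"claw": 255,"tx": 0,"ty": 0,"tz": -1,"wx": 0,"wy": 0,"wz": 0},{"claw": 255,"tx": 0,"ty": 0,"tz": -2,"wx": 0,"wy": 0,"wz": 0},{"claw": 255,"tx": 0,"ty": 0,"tz": -4,"wx": 0,"wy": 0,"wz": 0},{"claw": 255,"tx": 0,"ty": 0,"tz": -8,"wx": 0,"wy": 0,"wz": 0},{"claw": 255,"tx": 0,"ty": 0,"tz": -12,"wx": 0,"wy": 0,"wz": 0},{"claw": 255,"tx": 0,"ty": 0,"tz": -12,"wx": 0,"wy": 0,"wz": 0},{"claw": 255,"tx": 0,"ty": 0,"tz": -12,"wx": 0,"wy": 0,"wz": 0},{"claw": 255,"tx": 0,"ty": 0,"tz": -12,"wx": 0,"wy": 0,"wz": 0},{"claw": 255,"tx": 0,"ty": 0,"tz": -12,"wx": 0,"wy": 0,"wz": 0},{"claw": 255,"tx": 0,"ty": 0,"tz": -12,"wx": 0,"wy": 0,"wz": 0},{"claw": 255,"tx": 0,"ty": 0,"tz": -10,"wx": 0,"wy": 0,"wz": 0},{"claw": 255,"tx": 0,"ty": 0,"tz": -6,"wx": 0,"wy": 0,"wz": 0},{"claw": 255,"tx": 0,"ty": 0,"tz": -2,"wx": 0,"wy": 0,"wz": 0},{"claw": 255,"tx": 0,"ty": 0,"tz": 0,"wx": 0,"wy": 0,"wz": 0},{"claw": 255,"tx": 0,"ty": 0,"tz": 0,"wx": 0,"wy": 0,"wz": 0},{"claw": 255,"tx": 0,"ty": 0,"tz": 0,"wx": 0,"wy": 0,"wz": 0}]}}

```text
time: 18.48
tcp_pos: [0.5353, -0.2854, 0.2195]
orientation: [-1.781, -2.587, 0.0]
wrist_force: [-0.3, 0.0, -0.5]
finger_gap: 0.0339
```

```bash
python3 - <<'E'
from h import *
go(.5357,-.2857,.221)
im=np.ascontiguousarray(camera("scene")[:,:,::-1]);cv2.imwrite("pics/scene8.png",im)
cv2.imwrite("pics/end.png",cv2.resize(im[130:260,90:300],(800,495),interpolation=cv2.INTER_CUBIC))
E
```

```text
t 18.48 tcp [ 535.3 -285.4  219.5] yhead 20.9 tilt [-0.0012  0.0006] gap 33.9 F [-0.3  0.  -0.5]
tool mm [-0.4  0.3 -1.5]
```

View pics/end.png

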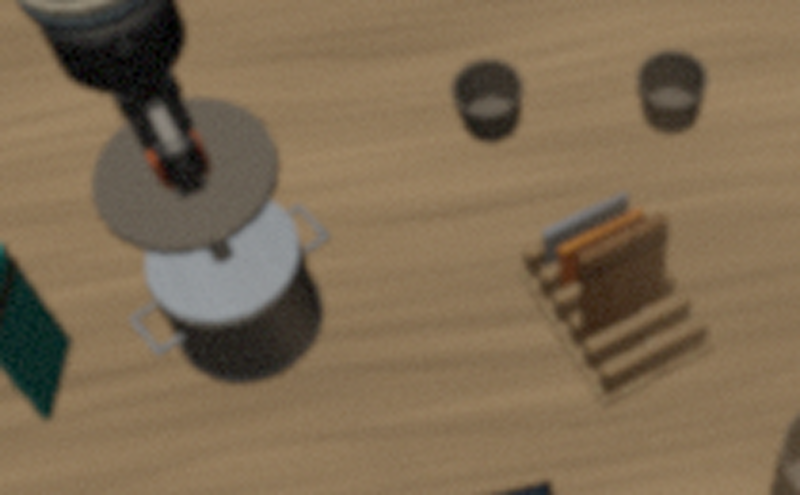

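```bash
python3 -c "
from station import ticket
print(ticket.hand_in())"
```

```text
the job is handed in; nothing more can be done
None
```

The job is handed in at about 18.5 s of the 58 s allowed. No verdict came back, so success rests on the checks below.

- **Board:** I moved it from the pot to the +24 mm rack slot and let go with its lower end within about 3 mm of the floor. The last picture shows it standing upright there.
- **Both lids onto the pot:** I lifted them together by the knob and lowered them until the wrist force turned upward (11.7 N). That was at TCP height 147.5 mm, the height I had worked out for seated. I released the knob only then, and the picture afterwards showed the lids level.
- **Outer lid:** I gripped it by the orange collar and raised it straight up about 104 mm. In the last picture it is held level over the pot, with the inner lid seated and its knob upright. The gripper reads 33.9 mm, steady since the grip.

**Checks that disagreed:**
- **Camera views:** the two views differed by up to about 5 mm at the pot. I used their average, and the position of the gripped board in its guides agreed with it.
- **Finger gap:** it read about 2 mm under the true diameter on both round grips (13.8 for 16 mm, 33.7 for 36 mm), which I took to be soft pads.
- **Wrist force:** it read only about 0.5 N down while holding the 120 g outer lid (about 1.2 N), within the sensor's roughly 1 N noise.

I did not measure the bystanders' positions at the end. The cups and rack plates look unmoved in the last picture, but the mug, phone and radio were not fully in it.

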